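# Shorten the sanding jig by one hole and lay the clip in it

## Robot

A 6-joint arm with a two-finger parallel gripper is mounted at the origin on a cart in front of the work surface, level with it; the furniture and walls round the work are solid. World frame = base frame: x ahead of the robot, y to its left, z up, the work surface at z = 0. Lengths are in m, angles in rad, forces in N, time in s.
With the tool pointing down it reaches from about 0.375 to 0.9 m from the base axis. Payload 3.1 kg.
Tool frame: the origin (TCP) lies between the finger pads; the fingertips stand ahead of it and the grasp point (between the pads) is the TCP (arm.finger_overhang is the z of the fingertips in the tool frame, in m); z points along the fingers, y is the line along which they close (so a half turn about z gives the same grasp; the last joint's range is limited). The gripper opens to 85 mm and grips with 20 to 120 N. Pads are 22 mm wide; open, the fingers measure 114 mm over their backs; the gripper's body (76 mm by 85 mm) begins 54 mm behind the grasp point. The pads swing forward as they close: fully open they stand 13 mm farther back than shut.
Start: joints at [0.981, 0.527, 1.433, -0, 1.181, -0.178], TCP at [0.25, 0.573, 0.25] pointing down, gripper open.
Joint ranges: [-3.08, 3.08], [-0.75, 2.2], [0.22, 2.44], [-1.43, 4.57], [0, 2.65], [-2.85, 2.85]. Speed limits (rad/s): [2.79, 2.79, 3.14, 3.14, 3.14, 3.14].

## Interface

Orientations are given as a unit quaternion [x, y, z, w].
In Python, from workcell import arm gives the robot as it stands.
- The arm moves only by the shell command python3 -m jog 'ROWS'. ROWS is a JSON object of lists of equal length, an entry for each row: "xyz": the shift along the world's x, y, z in units of 40 mm (1.0 is 40 mm), a list of three; "spin": the turn about the world's z in units of 6 degrees (1.0 is 6 degrees); "fingers": the opening, from 0 (shut) to 1 (fully open). A call has 1 to 20 rows; each row shifts and turns the commanded pose from where the row before left it; what a row does not reach is not made up. A row lasts 1/8 s, in which the tool goes at most 62.5 mm and 10.7 degrees, less where a joint would pass 70% of its speed; a pose out of reach is approached as far as the arm can. A call is refused whole if a number of a shift passes 1 or a number of a turn 1, either way. A call with a gripper value outside its range is refused whole. The fingers move at their own pace and stop on an object; the grip force is fixed at half the most. Time passes only in rows, so rows that do not move let the fingers close. It gives the time, the measured TCP pose, the force, the opening and the grip force at its end, in the units of the state.
- arm.observe(): the state, without advancing time (a new reading comes with each control period).
- arm.read_camera(name): name is "scene" or "top"; returns the picture (480x640x3 uint8, red, green, blue); there is no depth.
- arm.camera_model(name): a dict with "fx", "fy", "cx", "cy" (pixels), "D" ([k1, k2, p1, p2, k3] as OpenCV has them; the pictures are not rectified), "R" (3x3) and "t" (3): a world point X has camera coordinates R X + t. Camera axes: x right, y down, z forward; pixel columns grow to the right and rows downward; lengths in m; the calibration is good to about 2 mm. A picture is of the moment at which its call begins. camera_model takes no time and is no camera call.
- arm.sign_off(): hands the job in; it is judged then, once.
The state is a dict: "time_s": time; "q": joint angles; "dq": joint speeds; "effort": joint torques, N m; "eef_pos": TCP position; "ee_rot": TCP orientation; "force": force on the tool from outside, world axes, zero at the start; "ft_torque": the same for the moment, N m; "gripper_width": finger opening in m; "gripper_force": force on a finger pad.
Only numpy, scipy, OpenCV 4.12 (cv2) and the standard library are available. Lean on these libraries where they do the work, as an engineer would, in place of code of your own. Each camera call takes 0.05 s, during which the arm holds its last target. There are 200 camera calls.

## Task

The sanding jig is still set one hole too long for the white clip. Squeeze in the sprung button on the square tube and slide the outer tube gently inwards, so that the gap between the two cork-faced stops closes, until the button clicks out through the very next hole; do not force the tube against the button. Then lay the clip on its feet lengthwise in the shortened gap between the stops, let go, and leave the sanding block and the screwdriver where they lie.

Things in the scene. Friction and masses are not known exactly. Their poses are not given: they have to be found in the camera images.
- sanding_jig: Jig fixed to the table: plywood board 170 (x) x 255 (y) x 15 mm, origin at the centre of its underside, z up. Above x = -45 mm a square telescoping tube runs along y, its axis 46 mm above the table: a thin inner tube is fixed in a grey block (y = -117 to -77, 63 mm high) and a 26 x 26 mm aluminium outer tube with three 11 mm holes in its -x face (y = -26 to +120 at the start) slides over it.
- sleeve (a joint): How far the outer tube has slid inwards (jig's -y), in m; 0 at the start, with the button in its first hole, under 1 mm play. The next hole, 25 to 50 mm on, is not measured: feel for it slowly; the button springs out by itself and the tube then stops hard against it. Sliding takes 1.5 to 3 N, getting the wall over the button's nose up to 8 N. A side load over 15 N spoils the button.
- button (a joint): How far the button is pressed in, in m: 0 fully out, 0.0053 flush with the outer tube's face, about 0.0068 when held down under the tube wall between two holes. Spring: 1 N fully out, 3 N when in.
- button_top (a point): Tip of the button: a round-nosed steel pin 10 mm wide on the inner tube that stands 5 mm out of the outer tube's -x face at mid height, 46 mm above the table; pressed towards jig +x; it does not travel with the outer tube. Pinching the outer tube here across jig x (26 mm plus the button) presses it flush; when the tube is then moved its wall rides over the nose.
- fixed_stop (a point): Middle of the cork face of the fixed stop, an aluminium angle by the grey block: face at jig y = -70 mm, from x = -12 to +78 (this point: x = +33), its top lip flared outwards up to 52 mm above the table.
- far_stop (a point): Middle of the cork face of the far stop, a plate on the side of the outer tube that travels with it: about 95 mm from the fixed one at the start, and a few mm farther from it than the clip is long once the tube is in the next hole; x = -25 to +65, 18 to 52 mm above the table, with the same flared lip.
- clip: White-primed clip, an arched lever 59 (x) x 22 (y) x 29 (z) mm, 18 g, standing on feet at its two x ends; origin at the centre of its underside, z up. Its arched back (x = -16 to +14 mm, z = 17 to 29 mm) is grasped across the 22 mm width. Either end may face either stop.
- sanding_block: Bystander: black rubber sanding block 62 x 110 x 45 mm, origin at the centre of its underside.
- screwdriver: Bystander: screwdriver with an amber handle, 165 mm long (y), origin at its middle on the table.
There are look-alikes about, which are no part of the job. What is shaped like the clip but purple is not meant.

How it is judged:
On the way, in this order (a step that is already met when the one before it is completed fails the run):
1. the button is squeezed in and the outer tube has slid off its first hole over it (value of joint sleeve above 0.012 m and value of joint button above 0.005 m), for 0.1 s.
2. the button stands out again through the next hole (value of joint sleeve between 0.024 and 0.042 m and value of joint button below 0.002 m), for 0.2 s.
At the end, for the whole second after the job is handed in: The outer tube sits in the next hole with the button standing out again (within 2 mm); the clip lies in the gap between the two stops: flat on the board, upright within 0.12 rad, along the jig's y within 0.3 rad, clear of the tube and on the stops' width (jig x -5 to 60 mm); at rest (all of step 2 and x of clip in the frame of sanding_jig between -0.005 and 0.06 m and y of clip in the frame of sanding_jig between -0.046 and -0.03 m and z of clip in the frame of sanding_jig between 0.012 and 0.019 m and angle between clip's own z axis and vertical below 0.12 rad and angle between the x axis of clip and the y axis of sanding_jig, either way round below 0.3 rad and linear speed of clip below 0.02 m/s); the robot touches nothing.
It fails at once if the outer tube is forced against the button (contact force between sleeve and button above 15 N).
It fails at once if the sanding block or the screwdriver is shoved away (distance of any of sanding_block, screwdriver from where it was at the start of the episode above 0.03 m).
It also fails if it takes over 48 s, if anything falls off the work surface, if the arm or the gripper's body presses on something with over 40 N, if the wrist force passes 120 N, or if a joint passes its speed limit or range.

## Working session

There is one attempt and no reset: what is moved stays moved. The work goes in short steps, Python scripts to look and compute and a shell command to move; the robot and the scene stay as the last step left them, time stands still between calls to the robot, and variables do not carry over. Pictures are saved under pics/ and viewed, at most 10 in all, crops included, and the job is handed in when it is done.

```bash
mkdir -p pics; python3 - <<'E'
from workcell import arm
import cv2
for n in("scene","top"):
    im=arm.read_camera(n); cv2.imwrite(f"pics/{n}0.png",im[:,:,::-1])
    m=arm.camera_model(n); print(n,{k:(v if not hasattr(v,'tolist') else v.tolist()) for k,v in m.items()})
s=arm.observe();print(s); print(arm.finger_overhang)
E
```

```text
scene {'fx': 556.3350579998372, 'fy': 556.3350579998372, 'cx': 323.40734124456327, 'cy': 236.48759978672348, 'D': [-0.131930957959671, 0.0, 0.0, 0.0, 0.0], 'R': [[0.8660693242996003, -0.49934809797064544, 0.02398755011110499], [-0.30642149547331243, -0.5681462991712115, -0.7637510391809329], [0.39500606655991105, 0.6541110454587623, -0.6450650723684489]], 't': [-0.4088922975132995, 0.1646940105439977, 0.9315064313034888]}
top {'fx': 583.9953254304008, 'fy': 583.9953254304008, 'cx': 324.24023815545127, 'cy': 244.198723794813, 'D': [0.026318896445922994, 0.0, 0.0, 0.0, 0.0], 'R': [[0.005143943770187995, -0.9999742607065203, -0.005001776378182901], [-0.9789673206260034, -0.004015605882928639, -0.20397759694568549], [0.20395226154380508, 0.005945824908386795, -0.978962778749696]], 't': [-0.020363659928711905, 0.45805550881186585, 1.1490557288606713]}
{'time_s': 0.1, 'q': array([ 9.80503560e-01,  5.28427609e-01,  1.43376194e+00, -1.08391749e-06,
        1.18139185e+00, -1.78520754e-01]), 'dq': array([ 0.00035729, -0.00124732, -0.00413369,  0.00065217,  0.00151487,
        0.0013047 ]), 'effort': array([-2.32600269e-04, -4.43302917e+01, -1.78586090e+01, -2.15401719e-04,
        3.93836468e-03, -2.18534063e-05]), 'eef_pos': array([0.24979262, 0.57225913, 0.24940189]), 'ee_rot': array([ 2.04434231e-01,  9.78879797e-01, -9.21993777e-04, -3.72434925e-04]), 'force': array([-0.01453834, -0.43415323, -0.07991183]), 'ft_torque': array([ 0.03262306, -0.01758694,  0.00640699]), 'gripper_force': 0.0, 'gripper_width': 0.08526710999040381}
0.019
```

View pics/scene0.png

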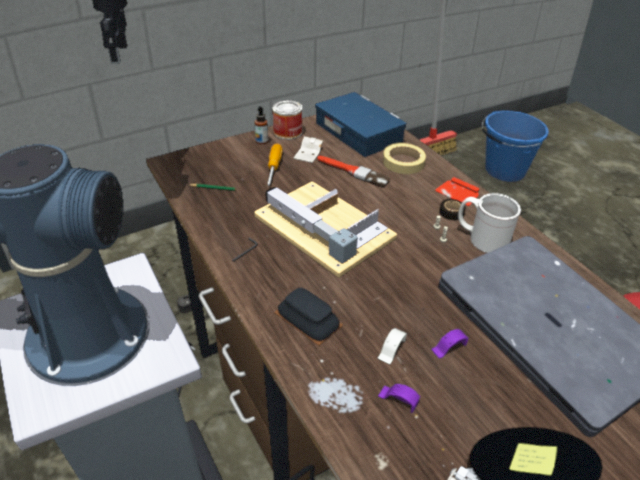

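View pics/top0.png

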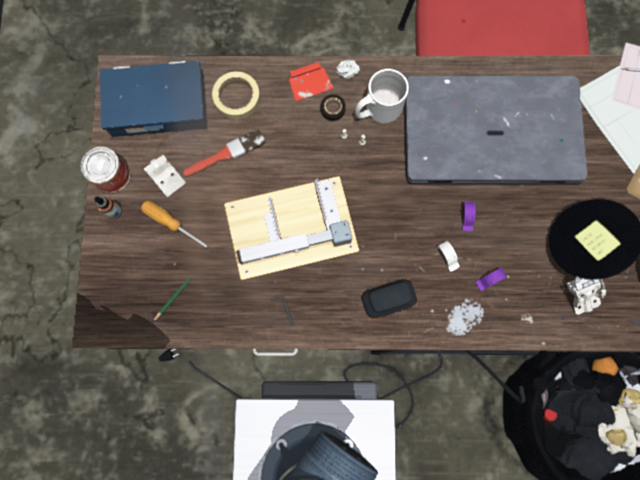

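Both views agree. Candidates for the clip in the top image: white arched piece (448,256), purple ones (469,215) and (491,279), and white folded thing (164,175). In the scene image these are (393,345), (451,342), (400,396) and (309,149). I choose the white arch at top (448,256), and check it together with the jig in a close crop.

```bash
cat > h.py <<'E'
import numpy as np,cv2
from workcell import arm
def cam(n):
    m=arm.camera_model(n);K=np.array([[m['fx'],0,m['cx']],[0,m['fy'],m['cy']],[0,0,1]])
    return K,np.array(m['D'],float),np.array(m['R']),np.array(m['t'])
def ray(n,px,z):
    K,D,R,t=cam(n);p=cv2.undistortPoints(np.array(px,float).reshape(-1,1,2),K,D)[:,0]
    d=np.c_[p,np.ones(len(p))]@R;c=-R.T@t
    return c+d*((z-c[2])/d[:,2])[:,None]
def proj(n,X):
    K,D,R,t=cam(n);return cv2.projectPoints(np.array(X,float).reshape(-1,3),R,t,K,D)[0][:,0]
E
python3 - <<'E'
import cv2,numpy as np
t=cv2.imread('pics/top0.png')
from h import *
a=cv2.resize(t[165:290,215:375],(800,600),interpolation=cv2.INTER_CUBIC)[:, :] # 5x,4.8
cv2.imwrite('pics/jig.png',a)
b=cv2.resize(t[195:300,430:520],None,fx=4,fy=4,interpolation=cv2.INTER_CUBIC)
s=cv2.imread('pics/scene0.png');c=cv2.resize(s[325:415,360:480],None,fx=3.5,fy=3.5,interpolation=cv2.INTER_CUBIC)
H=np.zeros((420,780,3),np.uint8);H[:,:360]=b;H[:315,360:780]=c;cv2.imwrite('pics/clip.png',H)
# board contour
hsv=cv2.cvtColor(t,cv2.COLOR_BGR2HSV)
print(hsv[265,250],hsv[200,240],hsv[250,340])
m=cv2.inRange(hsv,(12,40,150),(32,160,255));m[:165]=0;m[290:]=0;m[:,:215]=0;m[:,370:]=0
m=cv2.morphologyEx(m,cv2.MORPH_CLOSE,np.ones((25,25)));m=cv2.morphologyEx(m,cv2.MORPH_OPEN,np.ones((5,5)))
c=max(cv2.findContours(m,0,2)[0],key=cv2.contourArea);r=cv2.minAreaRect(c);bx=cv2.boxPoints(r);print(r,bx)
P=ray('top',bx,.015);print(P);print(P.mean(0),[np.linalg.norm(P[i]-P[i-1]) for i in range(4)])
w=cv2.inRange(hsv,(0,0,165),(180,50,255));w[:235]=0;w[280:]=0;w[:,:430]=0;w[:,470:]=0
for c in cv2.findContours(w,0,2)[0]:
    if cv2.contourArea(c)>40:
        r=cv2.minAreaRect(c);P=ray('top',cv2.boxPoints(r),.02);print('clip',r,P,P.mean(0),[np.linalg.norm(P[i]-P[i-1]) for i in range(4)])
E
```

```text
[ 24  43 253] [ 23  59 249] [ 25  45 252]
((290.2420654296875, 227.05551147460938), (79.60051727294922, 122.27437591552734), 76.34957885742188) [[221.43901 202.80768]
 [340.25958 173.95123]
 [359.0451  251.30334]
 [240.22455 280.1598 ]]
[[ 0.55425482  0.20200449  0.015     ]
 [ 0.61979869 -0.0518135   0.015     ]
 [ 0.44991634 -0.09116215  0.015     ]
 [ 0.38779387  0.15615447  0.015     ]]
[0.50294093 0.05379583 0.015     ] [np.float64(0.1726599902927028), np.float64(0.26214417509795407), np.float64(0.17437984589789046), np.float64(0.2549994347801975)]
clip ((449.9310302734375, 255.67245483398438), (29.018722534179688, 12.47411060333252), 66.80140686035156) [[ 0.4635138  -0.25699086  0.02      ]
 [ 0.47412331 -0.28129197  0.02      ]
 [ 0.41762092 -0.30271353  0.02      ]
 [ 0.4071954  -0.2786192   0.02      ]] [ 0.44061336 -0.27990389  0.02      ] [np.float64(0.060328656746463025), np.float64(0.026516134813183042), np.float64(0.06042683584725056), np.float64(0.02625315560685641)]
```

View pics/jig.png

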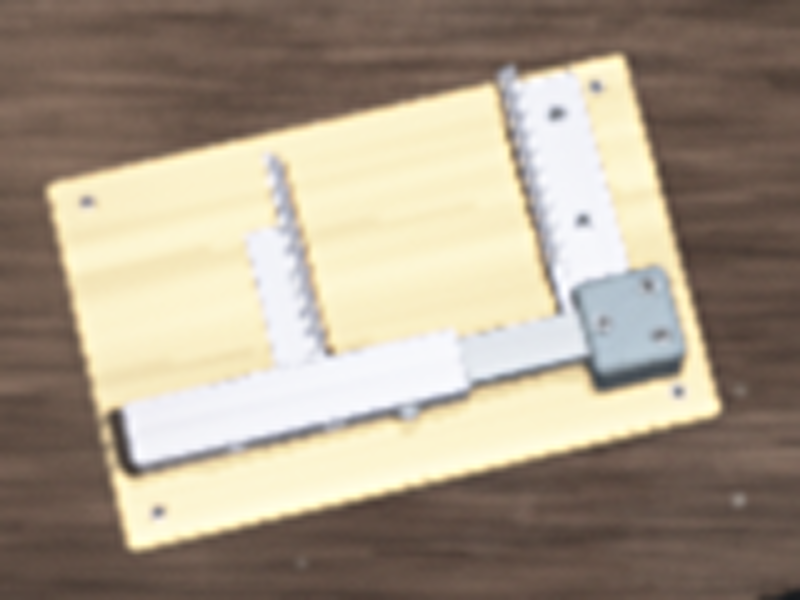

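View pics/clip.png

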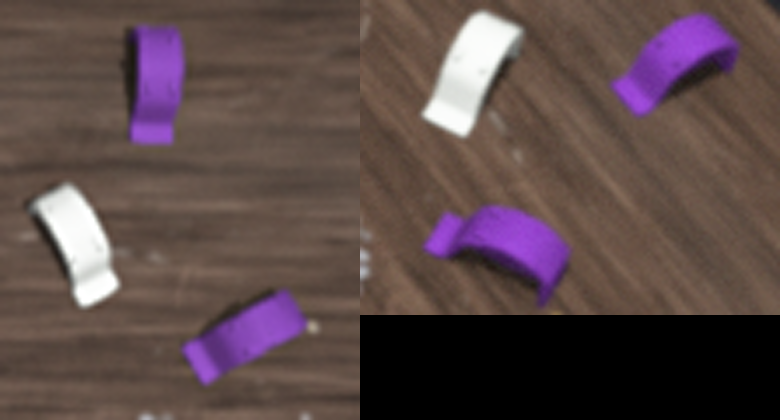

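Jig crop: board corners at about (47,187), (625,53), (720,412), (130,550); button tip (408,411); the next holes (333,424) and (235,447). Clip crop: the white arch is a clip with its low foot towards the robot, and the purple ones are decoys. So I confirm the white one at top (448,256).

```bash
python3 - <<'E'
from h import *
f=lambda L:[((x+.5)/5+215-.5,(y+.5)/4.8+165-.5) for x,y in L]
np.set_printoptions(precision=4,suppress=True)
W=ray('top',f([(47,187),(625,53),(720,412),(130,550)]),.015)[:,:2]
J=np.array([[.085,.1275],[.085,-.1275],[-.085,-.1275],[-.085,.1275]])
jc,wc=J.mean(0),W.mean(0);U,S,Vt=np.linalg.svd((J-jc).T@(W-wc));R=(U@Vt).T;o=wc-R@jc
print('jig o',o,'yaw deg',np.degrees(np.arctan2(R[1,0],R[0,0])),'resid',(W-(J@R.T+o)))
np.savez('jig.npz',R=R,o=o)
tj=lambda P:(P[:,:2]-o)@R
print('button,holes (jig)',tj(ray('top',f([(408,413),(333,424),(235,447)]),.046)))
print('button W',ray('top',f([(408,413)]),.046))
print('tube end near jig',tj(ray('top',f([(455,333),(468,385)]),.059)))
print('stop lips far/fixed',tj(ray('top',f([(272,157),(325,352),(505,70),(560,310)]),.052)))
print('top cam c',-cam('top')[2].T@cam('top')[3])
# clip low foot in both views
g=lambda L:[(x/4+430,y/4+195) for x,y in L]; s=lambda L:[((x-360)/3.5+360,y/3.5+325) for x,y in L]
print('foot top',ray('top',g([(82,306),(118,287)]),.003),'scene',ray('scene',s([(423,116),(465,136)]),.003))
print('back far end top',ray('top',g([(32,208),(68,184)]),.022),'scene',ray('scene',s([(478,12),(523,35)]),.025))
q=arm.observe();print(q['q'])
E
```

```text
jig o [0.5025 0.0528] yaw deg 14.155666515743208 resid [[-0.0012 -0.0008]
 [-0.0002 -0.0004]
 [ 0.0005  0.0014]
 [ 0.0009 -0.0002]]
button,holes (jig) [[-0.0595  0.0008]
 [-0.0567  0.0317]
 [-0.0568  0.0728]]
button W [[0.4447 0.0391 0.046 ]]
tube end near jig [[-0.0331 -0.0258]
 [-0.0562 -0.0256]]
stop lips far/fixed [[ 0.0626  0.0296]
 [-0.0268  0.0276]
 [ 0.0775 -0.0735]
 [-0.032  -0.0701]]
top cam c [ 0.2142 -0.0254  1.2182]
foot top [[ 0.4099 -0.2834  0.003 ]
 [ 0.4201 -0.3027  0.003 ]] scene [[ 0.4103 -0.2862  0.003 ]
 [ 0.4209 -0.3055  0.003 ]]
back far end top [[ 0.4584 -0.2554  0.022 ]
 [ 0.4713 -0.2746  0.022 ]] scene [[ 0.4568 -0.2608  0.025 ]
 [ 0.4673 -0.283   0.025 ]]
[ 0.9805  0.5284  1.4338 -0.      1.1814 -0.1785]
```

```bash
python3 -m jog '{"xyz":[[0.37,-0.94,-0.21],[0.37,-0.94,-0.21],[0.37,-0.94,-0.21],[0.37,-0.94,-0.21],[0.37,-0.94,-0.21],[0.37,-0.94,-0.21],[0.37,-0.94,-0.21],[0.37,-0.94,-0.21],[0.37,-0.94,-0.21],[0.37,-0.94,-0.21],[0.37,-0.94,-0.21],[0.37,-0.94,-0.21],[0.37,-0.94,-0.21],[0.37,-0.94,-0.21],[0,0,0],[0,0,0]],"spin":[-0.62,-0.62,-0.62,-0.62,-0.62,-0.62,-0.62,-0.62,-0.62,-0.62,-0.62,-0.62,-0.62,-0.62,0,0],"fingers":[0.7,0.7,0.7,0.7,0.7,0.7,0.7,0.7,0.7,0.7,0.7,0.7,0.7,0.7,0.7,0.7]}'
```

```text
time_s: 2.1
eef_pos: [0.4566, 0.0466, 0.1325]
ee_rot: [0.613, 0.79, -0.0, -0.001]
force: [0.7, -0.5, 0.5]
gripper_width: 0.0598
gripper_force: 0.0
```

```bash
python3 -m jog '{"xyz":[[0.02,-0.04,-0.7],[0.02,-0.04,-0.7],[0.01,-0.02,-0.5],[0,0,-0.26],[0,0,0],[0,0,0]],"spin":[0,0,0,0,0,0],"fingers":[0.7,0.7,0.7,0.7,0.7,0.7]}'; python3 - <<'E'
from h import *
for n,(a,b,c,d) in {'scene':(150,280,230,400),'top':(165,290,215,375)}.items():
    im=arm.read_camera(n)[a:b,c:d,::-1]; cv2.imwrite(f'pics/{n}1.png',cv2.resize(im,None,fx=4,fy=4,interpolation=2))
E
```

```text
time_s: 2.85
eef_pos: [0.4596, 0.0427, 0.0469]
ee_rot: [0.613, 0.79, 0.0, 0.0]
force: [-0.3, 0.0, -0.5]
gripper_width: 0.0597
gripper_force: 0.0
```

View pics/scene1.png

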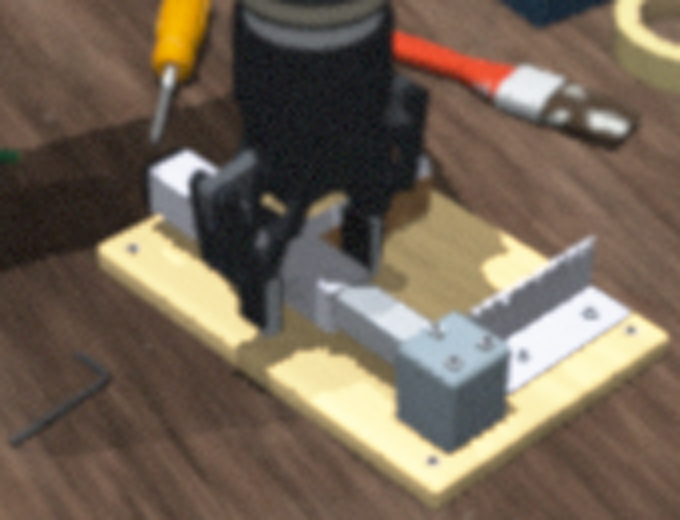

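The fingers straddle the tube (tips near crop (270,325) and (370,265)), clear of the board, grey block and stops. Closing.

```bash
python3 -m jog '{"xyz":[[0,0,0],[0,0,0],[0,0,0],[0,0,0],[0,0,0],[0,0,0]],"spin":[0,0,0,0,0,0],"fingers":[0.5,0.4,0.3,0.2,0.2,0.2]}'
```

```text
time_s: 3.7
eef_pos: [0.4609, 0.0423, 0.0469]
ee_rot: [0.614, 0.789, 0.001, 0.001]
force: [2.5, 1.6, 5.6]
gripper_width: 0.0253
gripper_force: 58.6
```

```bash
python3 -m jog '{"xyz":[[0.006,-0.024,0],[0.006,-0.024,0],[0.006,-0.024,0],[0.006,-0.024,0]],"spin":[0,0,0,0],"fingers":[0.2,0.2,0.2,0.2]}'
```

```text
time_s: 4.2
eef_pos: [0.4617, 0.039, 0.0469]
ee_rot: [0.614, 0.789, 0.001, 0.001]
force: [3.4, 6.9, 5.9]
gripper_width: 0.0254
gripper_force: 58.4
```

```bash
python3 -m jog '{"xyz":[[0.006,-0.024,0],[0.006,-0.024,0],[0.006,-0.024,0],[0.006,-0.024,0]],"spin":[0,0,0,0],"fingers":[0.2,0.2,0.2,0.2]}'
```

```text
time_s: 4.7
eef_pos: [0.4627, 0.0349, 0.0469]
ee_rot: [0.614, 0.789, 0.001, 0.001]
force: [3.3, 4.0, 6.4]
gripper_width: 0.0253
gripper_force: 58.5
```

```bash
python3 -m jog '{"xyz":[[0.008,-0.032,0],[0.008,-0.032,0],[0.008,-0.032,0],[0.008,-0.032,0],[0.008,-0.032,0],[0.008,-0.032,0],[0.008,-0.032,0],[0.008,-0.032,0],[0.008,-0.032,0],[0.008,-0.032,0]],"spin":[0,0,0,0,0,0,0,0,0,0],"fingers":[0.2,0.2,0.2,0.2,0.2,0.2,0.2,0.2,0.2,0.2]}'
```

```text
time_s: 5.95
eef_pos: [0.4659, 0.022, 0.0469]
ee_rot: [0.614, 0.789, 0.001, 0.001]
force: [2.9, 4.3, 5.7]
gripper_width: 0.0252
gripper_force: 58.5
```

```bash
python3 -m jog '{"xyz":[[0.006,-0.024,0],[0.006,-0.024,0],[0.006,-0.024,0],[0.006,-0.024,0]],"spin":[0,0,0,0],"fingers":[0.2,0.2,0.2,0.2]}'
```

```text
time_s: 6.45
eef_pos: [0.4669, 0.0182, 0.0469]
ee_rot: [0.614, 0.789, 0.001, 0.001]
force: [3.4, 3.3, 4.9]
gripper_width: 0.0252
gripper_force: 58.5
```

```bash
python3 -m jog '{"xyz":[[0.003,-0.012,0],[0.003,-0.012,0],[0.003,-0.012,0],[0.003,-0.012,0]],"spin":[0,0,0,0],"fingers":[0.2,0.2,0.2,0.2]}'
```

```text
time_s: 6.95
eef_pos: [0.4675, 0.016, 0.0469]
ee_rot: [0.614, 0.789, 0.001, 0.002]
force: [3.0, 1.3, 5.1]
gripper_width: 0.0254
gripper_force: 58.5
```

```bash
python3 -m jog '{"xyz":[[0.003,-0.012,0],[0.003,-0.012,0]],"spin":[0,0],"fingers":[0.2,0.2]}'
```

```text
time_s: 7.2
eef_pos: [0.4677, 0.0149, 0.0469]
ee_rot: [0.614, 0.79, 0.001, 0.002]
force: [3.2, 1.6, 4.2]
gripper_width: 0.0252
gripper_force: 58.5
```

```bash
python3 -m jog '{"xyz":[[0.003,-0.012,0],[0.003,-0.012,0]],"spin":[0,0],"fingers":[0.2,0.2]}'
```

```text
time_s: 7.45
eef_pos: [0.468, 0.0138, 0.0469]
ee_rot: [0.614, 0.79, 0.001, 0.002]
force: [3.0, -0.3, 5.5]
gripper_width: 0.0253
gripper_force: 58.5
```

```bash
python3 -m jog '{"xyz":[[0.003,-0.012,0],[0.003,-0.012,0]],"spin":[0,0],"fingers":[0.2,0.2]}'
```

```text
time_s: 7.7
eef_pos: [0.4682, 0.0131, 0.0469]
ee_rot: [0.614, 0.789, 0.001, 0.002]
force: [3.0, 2.9, 5.8]
gripper_width: 0.0253
gripper_force: 58.6
```

```bash
python3 -m jog '{"xyz":[[0.002,-0.008,0],[0,0,0]],"spin":[0,0],"fingers":[0.2,0.2]}'
```

```text
time_s: 7.95
eef_pos: [0.4683, 0.0128, 0.0469]
ee_rot: [0.614, 0.789, 0.001, 0.002]
force: [2.9, 1.0, 4.8]
gripper_width: 0.0253
gripper_force: 58.6
```

```bash
python3 -m jog '{"xyz":[[0.002,-0.008,0],[0.002,-0.008,0]],"spin":[0,0],"fingers":[0.2,0.2]}'; python3 - <<'E'
from h import *
A=[]
for n,(a,b,c,d) in {'scene':(175,255,250,380),'top':(190,270,240,370)}.items():
    im=arm.read_camera(n)[a:b,c:d,::-1]; A.append(cv2.resize(im,None,fx=5,fy=3.7*5/5,interpolation=2) if 0 else cv2.resize(im,(488,300),interpolation=2))
cv2.imwrite('pics/mid.png',np.vstack(A))
E
```

```text
time_s: 8.2
eef_pos: [0.4684, 0.0122, 0.0469]
ee_rot: [0.614, 0.789, 0.001, 0.002]
force: [2.7, 2.6, 5.9]
gripper_width: 0.0251
gripper_force: 58.6
```

View pics/mid.png

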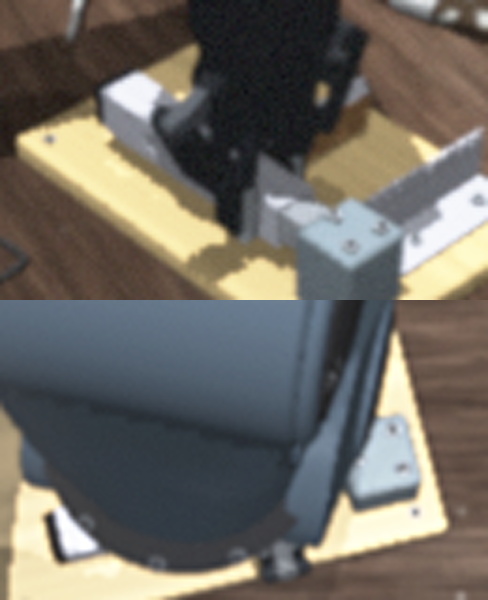

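The button is hidden behind the gripper in both views (scene crop near (240,210)). The tube has travelled about 31 mm, so I continue by feel.

```bash
python3 -m jog '{"xyz":[[0.002,-0.01,0],[0.002,-0.01,0]],"spin":[0,0],"fingers":[0.2,0.2]}'
```

```text
time_s: 8.55
eef_pos: [0.4685, 0.0116, 0.0469]
ee_rot: [0.614, 0.789, 0.001, 0.001]
force: [3.4, 5.8, 6.6]
gripper_width: 0.0255
gripper_force: 58.5
```

```bash
python3 -m jog '{"xyz":[[0.001,-0.006,0],[0,0,0]],"spin":[0,0],"fingers":[0.2,0.2]}'
```

```text
time_s: 8.8
eef_pos: [0.4686, 0.0115, 0.0469]
ee_rot: [0.614, 0.789, 0.001, 0.001]
force: [3.7, 5.0, 5.9]
gripper_width: 0.0252
gripper_force: 58.6
```

```bash
python3 -m jog '{"xyz":[[0.002,-0.01,0],[0,0,0]],"spin":[0,0],"fingers":[0.2,0.2]}'
```

```text
time_s: 9.05
eef_pos: [0.4686, 0.0114, 0.0469]
ee_rot: [0.614, 0.789, 0.001, 0.001]
force: [3.3, 6.5, 5.3]
gripper_width: 0.0254
gripper_force: 58.6
```

Resistance is now building without motion, so the tube is at its stop. I back off, release, lift and look.

```bash
python3 -m jog '{"xyz":[[-0.003,0.014,0],[0,0,0],[0,0,0],[0,0,0],[0,0,0.5],[0,0,1],[0,0,1],[0.3,-0.9,0.3],[0.3,-0.95,0],[0.2,-0.95,0],[0,-0.95,0]],"spin":[0,0,0,0,0,0,0,0,0,0,0],"fingers":[0.2,0.4,0.7,0.7,0.7,0.7,0.7,0.7,0.7,0.7,0.7]}'; python3 - <<'E'
from h import *
im=arm.read_camera('top')[165:290,215:375,::-1]; cv2.imwrite('pics/aft.png',cv2.resize(im,(800,600),interpolation=2))
E
```

```text
time_s: 10.42
eef_pos: [0.4992, -0.1399, 0.1582]
ee_rot: [0.613, 0.79, -0.0, 0.0]
force: [-0.6, -0.1, -0.0]
gripper_width: 0.0601
gripper_force: 0.0
```

View pics/aft.png

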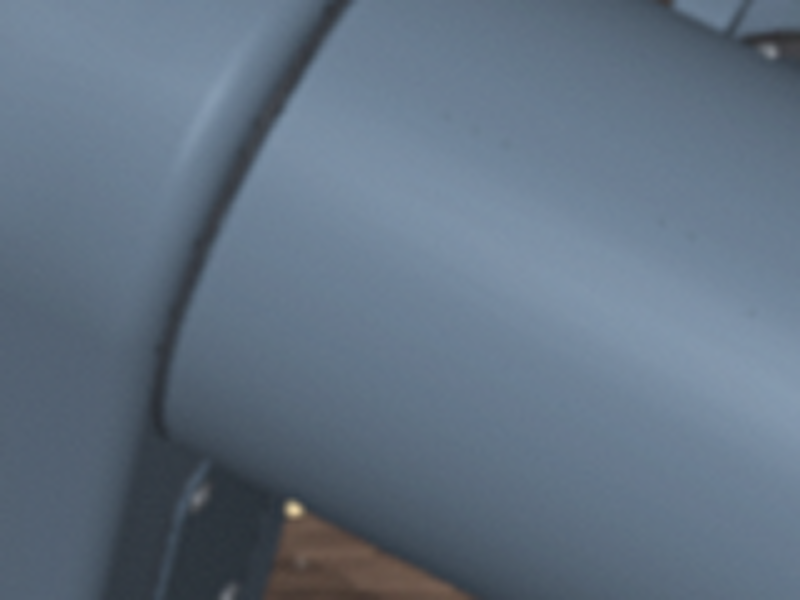

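Top view is blocked by the arm. I move on to above the clip and look again from there.

```bash
python3 -m jog '{"xyz":[[-0.11,-0.27,-0.11],[-0.11,-0.27,-0.11],[-0.11,-0.27,-0.11],[-0.11,-0.27,-0.11],[-0.11,-0.27,-0.11],[-0.11,-0.27,-0.11],[-0.11,-0.27,-0.11],[-0.11,-0.27,-0.11],[-0.11,-0.27,-0.11],[-0.11,-0.27,-0.11],[-0.11,-0.27,-0.11],[-0.11,-0.27,-0.11],[-0.11,-0.27,-0.11],[0,0,0]],"spin":[-0.975,-0.975,-0.975,-0.975,-0.975,-0.975,-0.975,-0.975,-0.975,-0.975,-0.975,-0.975,-0.975,0],"fingers":[0.55,0.55,0.55,0.55,0.55,0.55,0.55,0.55,0.55,0.55,0.55,0.55,0.55,0.55]}'; python3 - <<'E'
from h import *
t=arm.read_camera('top')[...,::-1];s=arm.read_camera('scene')[...,::-1]
cv2.imwrite('pics/top2.png',t);cv2.imwrite('pics/scene2.png',s)
H=np.zeros((600,800,3),np.uint8)
H[:300,:400]=cv2.resize(t[180:280,230:363],(400,300),interpolation=2)
H[:300,400:]=cv2.resize(t[205:305,395:528],(400,300),interpolation=2)
H[300:,:400]=cv2.resize(s[180:270,250:370],(400,300),interpolation=2)
H[300:,400:]=cv2.resize(s[270:390,330:490],(400,300),interpolation=2)
cv2.imwrite('pics/four.png',H)
E
```

```text
time_s: 12.22
eef_pos: [0.4412, -0.2792, 0.1006]
ee_rot: [0.97, 0.244, -0.0, -0.001]
force: [-0.3, -0.3, 0.0]
gripper_width: 0.0469
gripper_force: 0.0
```

View pics/four.png

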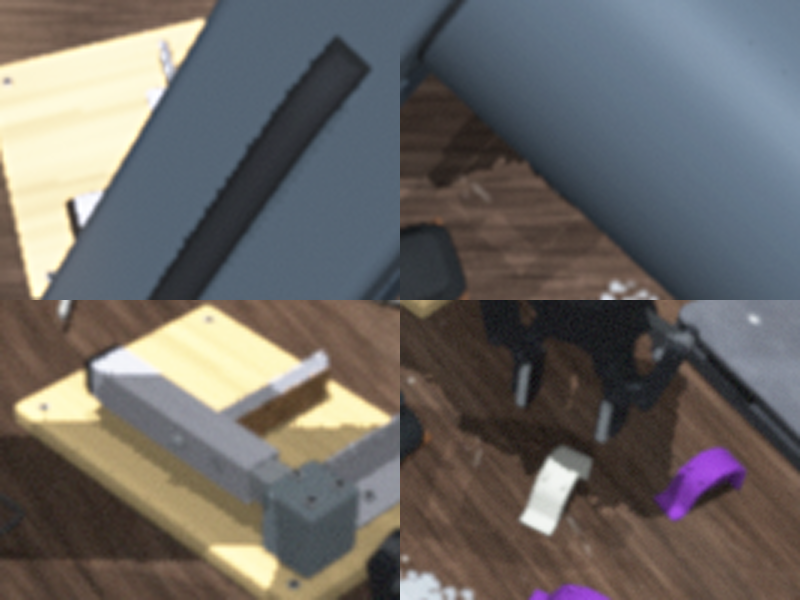

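The jig crop (scene, lower left) shows one bump on the tube face at crop (180,438), and the clip is in line below the fingers. I check which feature that bump is, and measure the tube travel.

```bash
python3 - <<'E'
from h import *
d=np.load('jig.npz');R,o=d['R'],d['o']
W=lambda x,y,z:np.r_[R@[x,y]+o,z]
for n,p in {'button':(-.0625,.001,.046),'hole1':(-.058,-.031,.046),'hole3':(-.058,.041,.046),'tube end -y':(-.058,-.0575,.033)}.items():
    q=proj('scene',W(*p))[0];print(n,q,'crop',(q-[250,180])*3.333+[0,300])
P=ray('top',[(230+102/3.008,180+193/3.0),(230+78/3.008,180+200/3.0)],.059);print('far tube end jig',(P[:,:2]-o)@R)
s=cv2.imread('pics/scene2.png');cv2.imwrite('pics/btn.png',cv2.resize(s[200:245,275:335],(800,600),interpolation=2))
E
```

```text
button [300.95019123 222.52082584] crop [169.81698737 441.72191253]
hole1 [313.69383553 229.1198684 ] crop [212.29155383 463.71652138]
hole3 [289.28151473 212.4507459 ] crop [130.92528859 408.15833608]
tube end -y [322.97319508 240.68180965] crop [243.21965919 502.25247156]
far tube end jig [[-0.03367443  0.06131201]
 [-0.03449839  0.07806185]]
```

View pics/btn.png

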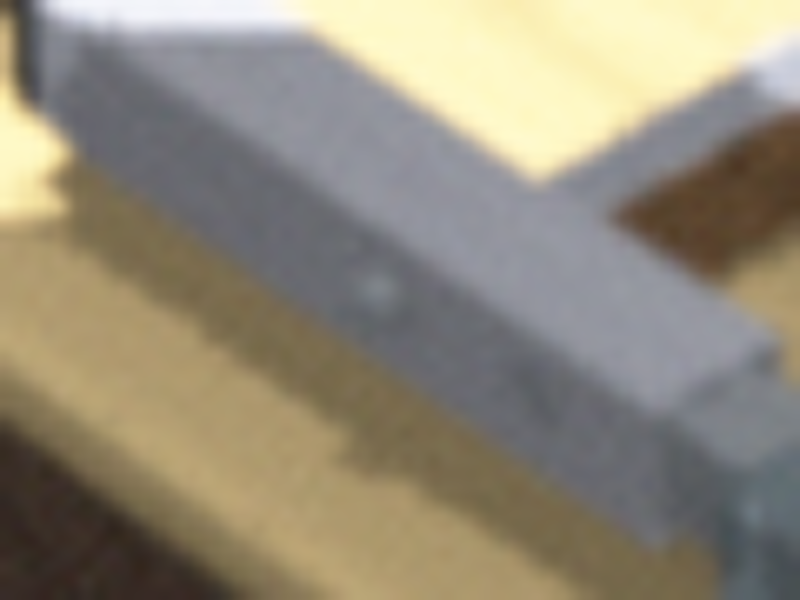

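The button stands out as a bright bump with a shadow at (380,285), and the emptied first hole is a dark spot at (540,385). The tube is in the next hole. Now I grasp the clip.

```bash
python3 -m jog '{"xyz":[[0,-0.02,-0.7],[0,0,-0.7],[0,0,-0.4],[0,0,-0.1],[0,0,0],[0,0,0],[0,0,0],[0,0,0],[0,0,0]],"spin":[0,0,0,0,0,0,0,0,0],"fingers":[0.55,0.55,0.55,0.55,0.4,0.3,0.2,0.15,0.15]}'
```

```text
time_s: 13.45
eef_pos: [0.4423, -0.2802, 0.0261]
ee_rot: [0.97, 0.244, 0.001, 0.001]
force: [1.4, 1.5, 6.7]
gripper_width: 0.0196
gripper_force: 58.7
```

```bash
python3 -m jog '{"xyz":[[0,0,0.5],[0,0,0.9],[0,0,0.2],[0.185,0.584,0.06],[0.185,0.584,0.06],[0.185,0.584,0.06],[0.185,0.584,0.06],[0.185,0.584,0.06],[0.185,0.584,0.06],[0.185,0.584,0.06],[0.185,0.584,0.06],[0.185,0.584,0.06],[0.185,0.584,0.06],[0.185,0.584,0.06],[0.185,0.584,0.06],[0.185,0.584,0.06],[0,0,0],[0,0,0]],"spin":[0,0,0,0.975,0.975,0.975,0.975,0.975,0.975,0.975,0.975,0.975,0.975,0.975,0.975,0.975,0,0],"fingers":[0.15,0.15,0.15,0.15,0.15,0.15,0.15,0.15,0.15,0.15,0.15,0.15,0.15,0.15,0.15,0.15,0.15,0.15]}'
python3 - <<'E'
from h import *
s=arm.read_camera('scene')[...,::-1];cv2.imwrite('pics/s3.png',s)
cv2.imwrite('pics/s3c.png',cv2.resize(s[140:260,260:420],(800,600),interpolation=2))
E
```

```text
time_s: 15.7
eef_pos: [0.5374, 0.0235, 0.1198]
ee_rot: [0.614, 0.789, -0.0, -0.0]
force: [-0.3, 0.7, -0.2]
gripper_width: 0.02
gripper_force: 58.9
```

View pics/s3c.png

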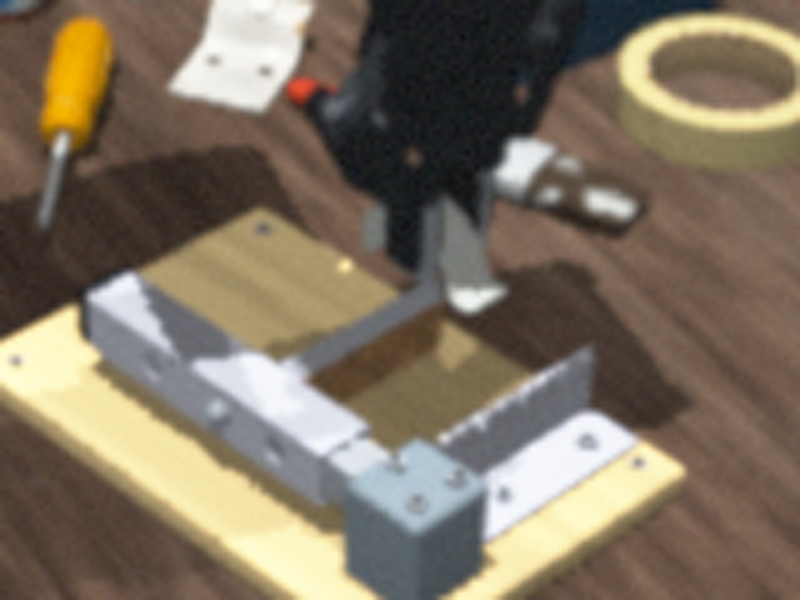

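Crop: button at (217,408) between the holes (155,360) and (273,450). Clip upright in the grip, its near-foot end edge at (455,312)–(507,292), the far leg's bottom at about (372,250). I compute the clip's offset from these.

```bash
python3 - <<'E'
from h import *
np.set_printoptions(precision=4,suppress=True)
d=np.load('jig.npz');R,o=d['R'],d['o']
c=lambda L:[((x+.5)/5+260-.5,(y+.5)/5+140-.5) for x,y in L]
J=lambda P:(P[:,:2]-o)@R
print('foot end',J(ray('scene',c([(455,312),(507,292)]),.095)))
print('far leg bottom',J(ray('scene',c([(364,247),(384,252)]),.094)))
print('fixed lip (z.052)',J(ray('scene',c([(592,346),(440,440)]),.052)))
print('far lip top (z.052)',J(ray('scene',c([(300,375),(438,295)]),.052)))
print('tube corner -y top',J(ray('scene',c([(318,468),(365,435)]),.059)))
print('button',J(ray('scene',c([(217,408)]),.046)))
print('TCP',J(np.array([[.5374,.0235,0]])))
E
```

```text
foot end [[ 0.01   -0.062 ]
 [ 0.0346 -0.0667]]
far leg bottom [[ 0.0155 -0.0066]
 [ 0.019  -0.0144]]
fixed lip (z.052) [[ 0.0784 -0.0773]
 [-0.0111 -0.0774]]
far lip top (z.052) [[-0.023  -0.011 ]
 [ 0.057  -0.0106]]
tube corner -y top [[-0.064  -0.0635]
 [-0.0368 -0.0614]]
button [[-0.0567  0.0014]]
TCP [[ 0.0266 -0.037 ]]
```

```bash
python3 -m jog '{"xyz":[[0.015,-0.06,-0.3],[0,0,-0.4],[0,0,-0.3],[0,0,-0.1],[0,0,-0.1],[0,0,0]],"spin":[0,0,0,0,0,0],"fingers":[0.15,0.15,0.15,0.15,0.15,0.15]}'
python3 -m jog '{"xyz":[[0,0,-0.08],[0,0,-0.08],[0,0,0]],"spin":[0,0,0],"fingers":[0.15,0.15,0.15]}'
```

```text
time_s: 16.5
eef_pos: [0.5386, 0.0215, 0.0722]
ee_rot: [0.613, 0.79, -0.0, -0.0]
force: [-0.5, 0.4, 0.1]
gripper_width: 0.0201
gripper_force: 58.9
time_s: 16.88
eef_pos: [0.5385, 0.0215, 0.0658]
ee_rot: [0.613, 0.79, -0.0, -0.0]
force: [-1.0, 0.4, -0.1]
gripper_width: 0.02
gripper_force: 58.9
```

```bash
python3 -m jog '{"xyz":[[0,0,-0.08],[0,0,-0.08],[0,0,0]],"spin":[0,0,0],"fingers":[0.15,0.15,0.15]}'
```

```text
time_s: 17.25
eef_pos: [0.5384, 0.0215, 0.0592]
ee_rot: [0.613, 0.79, -0.0, -0.0]
force: [0.4, 0.3, -0.3]
gripper_width: 0.0199
gripper_force: 58.9
```

```bash
python3 -m jog '{"xyz":[[0,0,-0.08],[0,0,-0.08],[0,0,0]],"spin":[0,0,0],"fingers":[0.15,0.15,0.15]}'
```

```text
time_s: 17.62
eef_pos: [0.5384, 0.0215, 0.0528]
ee_rot: [0.613, 0.79, -0.0, -0.0]
force: [0.5, -0.3, 0.2]
gripper_width: 0.0199
gripper_force: 58.9
```

```bash
python3 -m jog '{"xyz":[[0,0,-0.08],[0,0,-0.08],[0,0,-0.05],[0,0,-0.04],[0,0,0]],"spin":[0,0,0,0,0],"fingers":[0.15,0.15,0.15,0.15,0.15]}'
```

```text
time_s: 18.25
eef_pos: [0.5385, 0.0215, 0.043]
ee_rot: [0.613, 0.79, -0.0, -0.0]
force: [-0.0, 0.3, -1.0]
gripper_width: 0.0197
gripper_force: 58.9
```

```bash
python3 -m jog '{"xyz":[[0,0,-0.03],[0,0,0]],"spin":[0,0],"fingers":[0.15,0.15]}'
```

```text
time_s: 18.5
eef_pos: [0.5386, 0.0215, 0.0419]
ee_rot: [0.613, 0.79, -0.0, -0.0]
force: [0.8, -0.6, 0.4]
gripper_width: 0.0197
gripper_force: 58.9
```

```bash
python3 -m jog '{"xyz":[[0,0,-0.025],[0,0,0]],"spin":[0,0],"fingers":[0.15,0.15]}'
```

```text
time_s: 18.75
eef_pos: [0.5387, 0.0214, 0.0412]
ee_rot: [0.613, 0.79, 0.0, 0.0]
force: [-0.3, -0.3, 2.2]
gripper_width: 0.0198
gripper_force: 59.1
```

Contact with the board. I release and lift.

```bash
python3 -m jog '{"xyz":[[0,0,0],[0,0,0],[0,0,0],[0,0,0],[0,0,0.1],[0,0,0.3],[0,0,0.8],[0,0,0.8],[0,0,0.5],[0,0.9,0.2],[0,0.9,0],[0,0.9,0],[0,0.9,0],[0,0.9,0],[0,0.9,0],[0,0.9,0],[0,0,0]],"spin":[0,0,0,0,0,0,0,0,0,0,0,0,0,0,0,0,0],"fingers":[0.25,0.4,0.45,0.45,0.45,0.45,0.45,0.45,0.45,0.45,0.45,0.45,0.45,0.45,0.45,0.45,0.45]}'
python3 - <<'E'
from h import *
np.set_printoptions(precision=4,suppress=True)
d=np.load('jig.npz');R,o=d['R'],d['o']
W=lambda x,y,z:np.r_[R@[x,y]+o,z]
t=arm.read_camera('top')[...,::-1].copy();s=arm.read_camera('scene')[...,::-1].copy();cv2.imwrite('pics/tf.png',t);cv2.imwrite('pics/sf.png',s)
t0=cv2.imread('pics/top0.png')
for n,im in(('now',t),('start',t0)):   # grid of colours on jig (rows jig x, cols jig y) at z=.03
    print(n)
    for x in np.arange(-.005,.061,.008):
        q=proj('top',[W(x,y,.035) for y in np.arange(-.075,.006,.005)])
        print(f'{x:.3f}',[int(im[int(round(v)),int(round(u))].min()) for u,v in q])
bt=proj('scene',W(-.0625,.001,.046))[0].astype(int);print(bt);print(cv2.cvtColor(s,cv2.COLOR_BGR2GRAY)[bt[1]-8:bt[1]+9,bt[0]-10:bt[0]+16])
E
```

```text
time_s: 20.88
eef_pos: [0.5384, 0.2759, 0.1498]
ee_rot: [0.612, 0.791, 0.001, 0.0]
force: [0.7, -0.7, 0.2]
gripper_width: 0.0385
gripper_force: 0.0
now
-0.005 [220, 122, 197, 203, 204, 202, 201, 203, 203, 204, 202, 205, 204, 203, 177, 227, 228]
0.003 [208, 149, 214, 214, 214, 216, 215, 213, 215, 214, 215, 215, 217, 215, 185, 228, 239]
0.011 [210, 127, 239, 233, 195, 173, 166, 175, 191, 187, 192, 173, 186, 142, 190, 227, 240]
0.019 [210, 125, 253, 252, 203, 226, 233, 249, 249, 254, 251, 241, 238, 225, 159, 222, 240]
0.027 [193, 124, 236, 251, 200, 212, 244, 246, 249, 251, 251, 249, 238, 226, 179, 226, 245]
0.035 [191, 121, 177, 207, 185, 208, 238, 244, 249, 251, 250, 248, 230, 222, 191, 195, 242]
0.043 [183, 123, 193, 214, 211, 208, 212, 209, 211, 214, 211, 211, 213, 211, 191, 193, 208]
0.051 [183, 133, 187, 205, 204, 204, 206, 204, 204, 202, 203, 202, 203, 201, 194, 220, 199]
0.059 [214, 137, 197, 202, 203, 202, 203, 206, 204, 206, 205, 206, 205, 207, 178, 226, 192]
start
-0.005 [216, 121, 193, 197, 200, 198, 198, 198, 198, 200, 200, 201, 199, 198, 200, 198, 201]
0.003 [204, 145, 211
[... 1879 characters left out ...]
08 120 127
  128 128 128 127 137 168 208 230]
 [231 222 208 190 149 117 104 104 104 107 112 112 103  99 105 120 126 127
  129 132 130 127 126 135 157 186]
 [238 235 228 217 198 154 132 111 104 104 105 105 102 102 110 124 128 131
  126 129 130 128 127 125 129 142]
 [241 240 237 231 222 209 188 154 134 112 104 103 102 101 109 122 129 129
  128 131 129 128 124 114 111 120]
 [241 240 239 240 236 226 220 206 190 144 116 105 104 102 107 113 127 128
  127 128 128 129 123 111  98 105]
 [241 241 241 239 240 238 231 223 215 194 152 112 102 103 105 106 112 122
  127 131 129 128 129 127 109 100]
 [242 241 241 240 240 239 239 235 226 216 192 149 112 103 103 104 106 111
  118 123 125 130 136 146 141 113]]
```

The clip lies squarely between the stops (bright from jig y of about −66 to −8 mm, x 12–38 mm). The button bump is lit and throws a shadow, and the arm is clear.

```bash
python3 -c "
from workcell import arm
print(arm.sign_off())"
```

```text
the job is handed in; nothing more can be done
None
```

I handed the job in, but sign-off returned no verdict: the outer tube moved about 31.5 mm into the next hole with the button out again, and the white clip lies flat and lengthwise between the stops. I never went near the sanding block or the screwdriver, and the job took about 21 s of the 48 s.

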